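# Set the coffee grinder by counting clicks

## Robot

A 6-joint arm with a two-finger parallel gripper is mounted at the origin on a cart in front of the work surface, level with it; the furniture and walls round the work are solid. World frame = base frame: x ahead of the robot, y to its left, z up, the work surface at z = 0. Lengths are in mm, angles in rad, forces in N, time in s.
With the tool pointing down it reaches from about 400 to 925 mm from the base axis. Payload 12.5 kg.
Tool frame: the origin (TCP) lies on the front face of the gripper's body, between the roots of the fingers; the fingertips stand 78 mm ahead of it and the grasp point (between the pads) lies 59 mm ahead of it (env.nose_length is the distance from the TCP to the fingertips, in mm); z points along the fingers, y is the line along which they close (so a half turn about z gives the same grasp; the last joint's range is limited). The gripper opens to 95 mm and grips with 3 to 60 N. Pads are 20 mm wide; open, the fingers measure 119 mm over their backs; the gripper's body (75 mm by 180 mm) begins 59 mm behind the grasp point.
Start: joints at [-0.106, 0.491, 1.559, -0, 1.092, -0.106], TCP at [625.01, 0.022, 292.261] pointing down, gripper open.
Joint ranges: [-3.1, 3.1], [-0.84, 2.19], [0.05, 2.79], [-1.13, 4.28], [0.06, 2.93], [-2.69, 2.69]. Speed limits (rad/s): [2.22, 2.22, 2.79, 3.14, 3.14, 3.14].

## Interface

Orientations are given as [roll, pitch, yaw] about the fixed x, y, z axes, in that order (R = Rz(yaw) Ry(pitch) Rx(roll)).
In Python, from cell import env gives the robot as it stands.
- The arm moves only by the tool jog_arm, never from a script. Its argument "motion" is a list of rows, each a list of 7 numbers: the turn, a rotation vector about the tool's x, y, z in degrees, then the shift along the tool's x, y, z in mm, then the finger opening in mm, from 0 to 95.1. In form: [[wx, wy, wz, x, y, z, hand], ...]. A call has 1 to 10 rows; each row shifts and turns the commanded pose from where the row before left it, along the tool's axes as they then stand; what a row does not reach is not made up. A row lasts 1/8 s, in which the tool goes at most 62.5 mm and 10.7 degrees, less where a joint would pass 70% of its speed; a pose out of reach is approached as far as the arm can. A call is refused whole if a number of a shift passes 62.5 or a number of a turn 10.7, either way. A call with a gripper value outside its range is refused whole. The fingers move at their own pace and stop on an object; the grip force is fixed at half the most. Time passes only in rows, so rows that do not move let the fingers close. It gives the time, the measured TCP pose, the force, the opening and the grip force at its end, in the units of the state.
- env.state(): the state, without advancing time (a new reading comes with each control period).
- env.read_camera(name): name is "scene" or "side" or "wrist"; returns a dict with "color" (480x640x3 uint8, red, green, blue), "z_map" (480x640 float32, mm along the optical axis (not along the pixel's ray), 0 where there is no reading), "camera_matrix" (3x3 intrinsics, pixels), "world_to_cam" (4x4, takes a point from world to camera coordinates). Camera axes: x right, y up, looking along -z (the intrinsics and any distortion apply to the point x, -y, -z); pixel columns grow to the right and rows downward; lengths in mm; the calibration is good to about 2 mm. A picture is of the moment at which its call begins.
- env.job_done(): hands the job in; it is judged then, once.
Trained networks look in the newest picture that a camera, given by its name, has taken for a name from the list of things; names that differ only in an ending like _2 or _b are one class to them, and where a whole thing is asked for, a point or a joint stands for the part that bears it (a point fixed in the world has none). Each returns a list of dicts, best first, with "score" (0 to 1); they miss things now and then, are a little off and sometimes report something else, mostly with a low value. They report only what shows in the picture. A call takes as long as a camera call.
- env.recognise(camera, thing): "location" ([column, row] in pixels, amid what is visible of it).
The state is a dict: "t": time; "joints": joint angles; "qvel": joint speeds; "tau": joint torques, N m; "eef_pos": TCP position; "tcp_rot": TCP orientation; "ft_force": force on the tool from outside, world axes, zero at the start; "moment": the same for the moment, N m; "opening": opening from 0.0 (shut) to 1.0 (fully open); "grip_force": force on a finger pad.
Only numpy, scipy, OpenCV 4.12 (cv2) and the standard library are available. Lean on these libraries where they do the work, as an engineer would, in place of code of your own. Each camera call takes 0.05 s, during which the arm holds its last target. There are 200 camera calls.

## Task

Set the grind on the coffee grinder: turn its blank selector knob counter-clockwise (seen from above) until it comes up gently against its end stop, then turn it back clockwise by exactly four clicks and leave it resting there. Then press the start key fully down and let it spring back. Do not strain the knob against a stop, do not press the key before the selector is set, and leave the cup, the sugar canister and the teaspoon where they are.

Things in the scene. Friction and masses are not known exactly. Their poses are not given: they have to be found in the camera images.
- grinder: low black coffee grinder with aluminium deck, 160 (x) by 260 (y) by 85 mm high, fixed to the worktop; origin at the centre of its underside, x to its back, y to its left, z up. A round grey hopper lid, 92 mm across, rises 34 mm above the deck at right rear (centre x +22, y -72 mm). The drawer pull stands 13 mm out of the front face.
- selector_grip (a point): point on the selector's axis at the height to grip: an upright round black fluted knob on the left half of the deck, 40 mm across, with a foot flange 46 mm across whose top is 5.5 mm above the deck; the knob's top is 13 mm above this point, the deck 27 mm below. Nothing stands on the deck within 60 mm of the axis. No pointer, no scale; grip it at any angle. The frame is fixed to the grinder and does not turn.
- start_key_top (a point): centre of the top face of the start key, a round grey push key 26 mm across that stands up from a black collar on the deck in front of the hopper lid; it is pressed straight down
- start_key (a joint): how far the start key is pressed, m: 0 released, 0.006 fully down, which takes 5 N; it springs back
- espresso_cup: white espresso cup, 61x78x54 mm, standing to the right of the grinder; origin at the centre of its underside. Bystander.
- sugar_canister: grey round canister with a wooden lid, 74 mm across, 100 mm high, standing to the right of the grinder; origin at the centre of its underside. Bystander.
- teaspoon: steel teaspoon 134x27x12 mm lying to the left of the grinder; origin at the centre of its underside. Bystander.
- selector_top (a point): centre of the knob's flat top. It has nine resting places, unevenly spaced by 0.24 to 0.33 rad; each one on from the stop is one click. On leaving a place it resists at once with about 0.15 to 0.2 N m, fading to nothing half way, then it pulls itself on into the next place. Let go, it falls into the nearest place and stays. It starts 2 to 5 clicks from the counter-clockwise stop.
- burr_gap (a joint): gap of the burrs hidden inside, m, set by the selector: 0 in the first resting place, growing by only 0.0001 per rad of clockwise turn (about 0.00003 a click), far below the noise of its reading, so the clicks must be felt. The stop lies about 0.03 rad before the first place; it is springy, about 10 N m per rad, and is strained above 0.6 N m: stop turning at 0.3 to 0.4 N m.

How it is judged (in metres and radians):
On the way, in this order (a step that is already met when the one before it is completed fails the run):
1. the selector is turned counter-clockwise up to its end stop (value of joint burr_gap below 3e-06 m), for 0.1 s.
2. the selector rests on the fourth click from the stop (value of joint burr_gap between 0.000106 and 0.00012 m), for 0.2 s.
3. the start key is pressed fully down with the selector on the fourth click (all of step 2 and value of joint start_key above 0.0045 m), for 0.05 s.
At the end, for the whole second after the job is handed in: the selector rests on the fourth click from its counter-clockwise stop (within 0.07 rad), the start key has sprung back (within 1.5 mm), and cup, canister and teaspoon are within 20 mm of where they stood (all of step 2 and value of joint start_key below 0.0015 m and distance of each of espresso_cup, sugar_canister, teaspoon from where it was at the start of the episode below 0.02 m); the robot touches nothing.
It fails at once if the selector is strained against a stop (turned more than about 0.06 rad into it, over about 0.6 N m) (value of joint burr_gap below -8e-06 m or value of joint burr_gap above 0.000234 m).
It fails at once if the start key is pressed while the selector is not on the fourth click (value of joint start_key above 0.003 m and not (value of joint burr_gap between 0.000102 and 0.000124 m)).
It fails at once if the cup, canister or teaspoon is pushed away or the cup or canister tipped over (distance of any of espresso_cup, sugar_canister, teaspoon from where it was at the start of the episode above 0.03 m or angle between any of espresso_cup, sugar_canister's own z axis and vertical above 0.5 rad).
It also fails if it takes over 72 s, if anything falls off the work surface, if the arm or the gripper's body presses on something with over 40 N, if the wrist force passes 120 N, or if a joint passes its speed limit or range.

## Working session

There is one attempt and no reset: what is moved stays moved. The work goes in short steps, Python scripts to look and compute and a tool call to move; the robot and the scene stay as the last step left them, time stands still between calls to the robot, and variables do not carry over. Pictures are saved under pics/ and viewed, at most 10 in all, crops included, and the job is handed in when it is done.

Besides the shell and the picture viewer there is one more tool, called as name(argument=value, ...) on one line, values as JSON. jog_arm: Moves the arm, as the interface text tells. Its arguments: {"type":"object","properties":{"motion":{"type":"array"}},"required":["motion"]}

```bash
mkdir -p pics; cat > h.py <<'E'
import numpy as np, cv2
from cell import env
def px2w(c,u,v,z=None,r=2):
    K=c["camera_matrix"];T=np.linalg.inv(c["world_to_cam"])
    d=c["z_map"]; u0,v0=int(round(u)),int(round(v))
    p=d[v0-r:v0+r+1,u0-r:u0+r+1]; p=p[p>0]
    D=np.median(p) if len(p) else 0
    ray=np.array([(u-K[0,2])/K[0,0],-(v-K[1,2])/K[1,1],-1])
    if z is None: return (T@np.r_[ray*D,1])[:3]
    R=T[:3,:3]@ray; o=T[:3,3]
    return o+R*(z-o[2])/R[2]
E
python3 - <<'E'
from h import *
np.set_printoptions(precision=1,suppress=True)
ims=[]
for n in("scene","side","wrist"):
    c=env.read_camera(n);ims.append(cv2.resize(c["color"],(400,300)) if n!="scene" else c["color"])
    cv2.imwrite(f"pics/{n}.png",c["color"][:,:,::-1])
    for t in("selector_top","start_key_top","grinder","espresso_cup","sugar_canister","teaspoon"):
        for x in env.recognise(n,t)[:2]:
            print(n,t,round(x["score"],2),np.array(x["location"]),px2w(c,*x["location"]))
print(env.state())
E
```

```text
scene selector_top 0.89 [320.6 284.1] [444.  -34.4  91.7]
scene grinder 0.67 [318.4 282.8] [442.3 -31.3  93.7]
scene espresso_cup 0.96 [401.6 337.9] [ 490.8 -160.6   20.2]
scene sugar_canister 0.61 [433.2 298.2] [ 556.2 -174.1   67.1]
scene teaspoon 0.56 [317.2 282.9] [441.6 -29.3  93.1]
scene teaspoon 0.15 [322.4 270.7] [457.4 -26.8 107.7]
side selector_top 0.64 [322.4 283.9] [484.5  -0.8  84.2]
side start_key_top 0.73 [314.1 288.3] [460.5 -17.6 106.7]
side grinder 0.78 [326.9 282.7] [493.1  -2.3  85. ]
side espresso_cup 0.87 [358.4 374.8] [ 481.6 -161.    10.7]
side sugar_canister 0.67 [407.5 336. ] [ 572.7 -160.5   82.4]
side teaspoon 0.45 [259.1 233.4] [434.1 241.4   2.6]
side teaspoon 0.17 [327.  284.4] [491.9  -5.3  84.1]
wrist selector_top 0.96 [173.9 167.5] [502.4  54.6  86.4]
wrist selector_top 0.73 [202.  383.4] [ 485.  -193.4   33.4]
wrist start_key_top 0.62 [123.1 261.5] [461.1 -19.4 108. ]
wrist grinder 0.81 [175.5 163.2] [504.3  58.   86.9]
wrist espresso_cup 0.56 [203.1 386.6] [ 489.6 -190.5   42.8]
wrist sugar_canister 0.78 [285.2 380.5] [ 588.7 -143.5   94.5]
wrist teaspoon 0.66 [223.1   6.1] [531.6 196.3   4.6]
{'t': 1.05, 'joints': array([-0.1,  0.5,  1.6,  0. ,  1.1, -0.1]), 'qvel': array([ 0., -0.,  0., -0., -0., -0.]), 'tau': array([ -0. , -61.2, -25.8,   0.1,   0. ,  -0. ]), 'eef_pos': array([625. ,   0. , 292.3]), 'tcp_rot': array([3.1, 0. , 1.6]), 'ft_force': array([-0.1,  0.1, -0.8]), 'moment': array([ 0., -0., -0.]), 'grip_force': 0.0, 'opening': 0.9999258450919369}
```

View pics/scene.png

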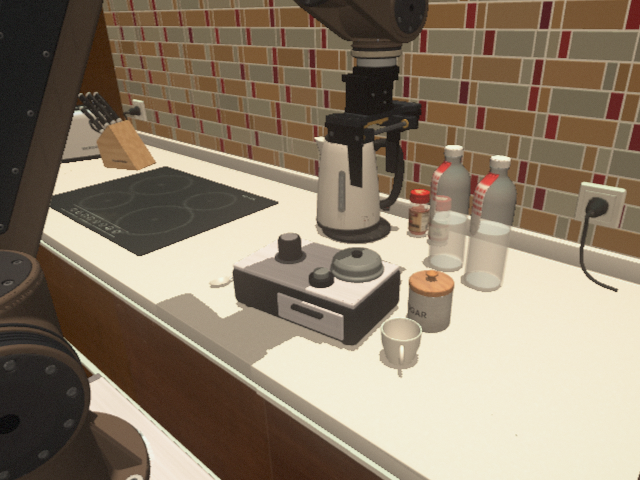

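View pics/wrist.png

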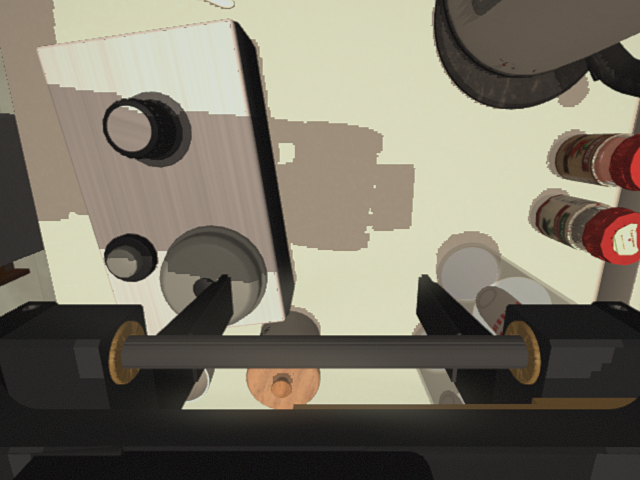

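The scene picture shows the knob at about (290,245), the key at (321,275), and the cup and canister at the right. The wrist picture shows the knob top at about (130,127), the key at (125,258) and the hopper lid at (213,273). Next I'll fit the tops from depth.

```bash
python3 - <<'E'
from h import *
np.set_printoptions(precision=2,suppress=True)
c=env.read_camera("wrist");K=c["camera_matrix"];T=np.linalg.inv(c["world_to_cam"])
d=c["z_map"];v,u=np.mgrid[:480,:640]
P=np.stack([(u-K[0,2])/K[0,0]*d,-(v-K[1,2])/K[1,1]*d,-d,np.ones_like(d)],-1)@T.T
z=P[...,2]
for n,(a,b,cc,e),lo,hi in(("knob",(90,200,85,170),115,135),("key",(95,165,225,290),96,125),("lid",(150,275,215,330),108,125)):
    m=np.zeros(d.shape,bool);m[cc:e,a:b]=1;m&=(z>lo)&(z<hi)&(d>0)
    q=P[m]; top=np.percentile(q[:,2],60); t=q[abs(q[:,2]-top)<2.5]
    print(n,len(t),top,cv2.minEnclosingCircle(t[:,:2].astype(np.float32)),t.mean(0)[:3])
m=(abs(z-np.median(z[60:220,60:240]))<4)&(u<300)&(v<330)&(d>0)
print("deck z",np.median(z[60:220,60:240]))
r=cv2.minAreaRect(P[m][:,:2].astype(np.float32));print(r)
for uv in((130,127),(125,256)):print(px2w(c,*uv))
s=env.state();print(s["eef_pos"],s["tcp_rot"],s["moment"])
E
```

```text
knob 2571 126.79211895189195 ((491.9155578613281, 84.29777526855469), 19.9694766998291) [492.32  84.22 126.66]
key 763 106.94327203202042 ((470.96356201171875, -26.37137794494629), 25.071781158447266) [462.91 -20.42 108.04]
lid 4151 112.82972894346535 ((530.2620239257812, -38.22003936767578), 39.27596664428711) [529.65 -29.09 112.61]
deck z 86.58759397601756
((498.5058288574219, 29.94122314453125), (152.38258361816406, 251.4810791015625), 7.363153457641602)
[492.15  84.9  127.22]
[463.73 -14.48 108.71]
[624.99   0.04 292.26] [ 3.14 -0.    1.57] [-0.01 -0.03  0.  ]
```

jog_arm(motion=[[0,0,0,21,-33,0,70],[0,0,0,21,-33,0,70],[0,0,0,21,-33,0,70],[0,0,0,21,-34,0,70],[0,0,0,0,0,20,70],[0,0,0,0,0,20,70],[0,0,0,0,0,0,70]])

```text
t: 1.98
eef_pos: [491.7, 84.0, 251.5]
tcp_rot: [-3.14, 0.0, 1.571]
ft_force: [0.7, -0.5, -0.1]
opening: 0.736
grip_force: 0.0
```

```bash
python3 - <<'E'
from h import *
np.set_printoptions(precision=3,suppress=True)
c=env.read_camera("wrist");cv2.imwrite("pics/w2.png",c["color"][:,:,::-1])
for t in("selector_top","start_key_top"):
    for x in env.recognise("wrist",t)[:2]: print(t,x["score"],x["location"],px2w(c,*x["location"]))
M=[]
for i in range(1):
    s=env.state();print(s)
E
```

```text
selector_top 0.73 [325.1, 242.0] [492.686  98.187 127.157]
start_key_top 0.84 [282.7, 379.4] [460.064 -17.296 108.529]
{'t': 2.125, 'joints': array([ 0.037,  0.363,  1.908, -0.   ,  0.869,  0.037]), 'qvel': array([-0.001, -0.006,  0.   , -0.001, -0.005, -0.   ]), 'tau': array([  0.041, -47.555, -21.17 ,   0.064,   0.033,  -0.   ]), 'eef_pos': array([492.357,  84.001, 252.939]), 'tcp_rot': array([ 3.141, -0.   ,  1.571]), 'ft_force': array([-0.023,  0.632, -0.607]), 'moment': array([-0.07 , -0.003,  0.029]), 'grip_force': 0.0, 'opening': 0.7351124097228791}
```

View pics/w2.png

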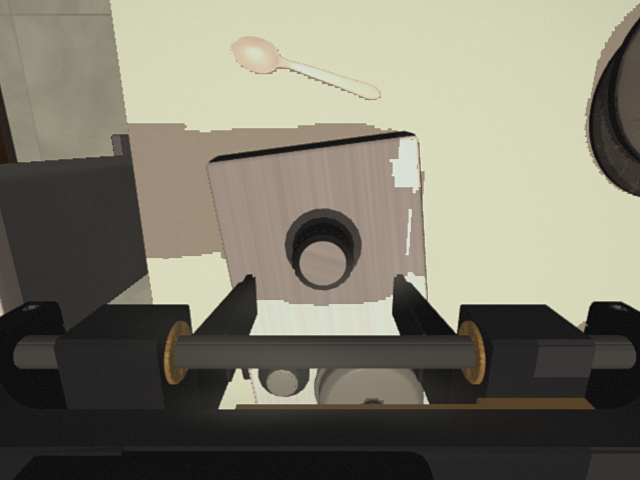

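The wrist view shows the knob top at about (323,264), the key top at (282,381) and both fingers clear of the knob. I'll refit the positions from this nearer view.

```bash
python3 - <<'E'
from h import *
np.set_printoptions(precision=3,suppress=True)
c=env.read_camera("wrist");K=c["camera_matrix"];T=np.linalg.inv(c["world_to_cam"])
d=c["z_map"];v,u=np.mgrid[:480,:640]
P=np.stack([(u-K[0,2])/K[0,0]*d,-(v-K[1,2])/K[1,1]*d,-d,np.ones_like(d)],-1)@T.T
for n,(a,b,cc,e),lo,hi in(("knob",(280,370,210,300),120,135),("key",(255,310,366,400),105,115)):
    m=np.zeros(d.shape,bool);m[cc:e,a:b]=1;m&=(P[...,2]>lo)&(P[...,2]<hi)&(d>0)
    q=P[m]; top=np.median(q[:,2]); t=q[abs(q[:,2]-top)<2]
    print(n,len(t),top,cv2.minEnclosingCircle(t[:,:2].astype(np.float32)),t.mean(0)[:3])
for i in range(6):
    env.read_camera("side");s=env.state();print(s["eef_pos"],s["moment"],s["ft_force"])
E
```

```text
knob 2580 126.74609302498699 ((491.07855224609375, 84.41478729248047), 19.60654067993164) [491.127  85.    126.801]
key 692 108.41470405874912 ((459.3244934082031, -20.23356056213379), 12.80256462097168) [459.543 -19.647 108.408]
[492.288  83.973 252.941] [0.042 0.008 0.024] [-0.055  0.208 -0.763]
[492.216  83.991 252.855] [ 0.008  0.036 -0.017] [-0.64  -0.374 -0.159]
[492.158  83.973 252.762] [-0.015 -0.006  0.028] [0.132 0.538 0.718]
[492.128  83.988 252.65 ] [0.032 0.035 0.05 ] [ 0.987 -0.547 -0.907]
[492.079  83.991 252.562] [-0.03   0.082 -0.014] [ 0.355 -0.458  0.355]
[492.059  83.993 252.478] [-0.036  0.044 -0.006] [ 0.368 -1.371 -0.005]
```

jog_arm(motion=[[0,0,0,0.5,0,25,70],[0,0,0,0,0,25,70],[0,0,0,0,0,20,70],[0,0,0,0,0,10,70],[0,0,0,0,0,0,70],[0,0,0,0,0,0,36],[0,0,0,0,0,0,36],[0,0,0,0,0,0,36],[0,0,0,0,0,0,36],[0,0,0,0,0,0,36]])

```text
t: 3.72
eef_pos: [490.6, 84.5, 172.3]
tcp_rot: [-3.138, 0.0, 1.571]
ft_force: [-6.9, -0.7, 5.5]
opening: 0.415
grip_force: 30.0
```

```bash
cat > m.py <<'E'
from h import *
def meas(n=5):
    M=[]
    for i in range(n): env.read_camera("side");s=env.state();M.append(s["moment"])
    M=np.array(M);print("Mz %.3f +- %.3f"%(M[:,2].mean(),M[:,2].std()/n**.5),"yaw %.4f"%s["tcp_rot"][2],"j6 %.4f"%s["joints"][5],"pos",s["eef_pos"].round(1),"F",s["ft_force"].round(1),"grip %.1f op %.3f t %.2f"%(s["grip_force"],s["opening"],s["t"]))
if __name__=="__main__": meas()
E
python3 m.py
```

```text
Mz -0.014 +- 0.009 yaw 1.5710 j6 0.0377 pos [490.6  84.5 172.3] F [-7.5 -0.3  6.6] grip 30.0 op 0.418 t 3.98
```

jog_arm(motion=[[0,0,0,0,-1,0,36],[0,0,-2.5,0,0,0,36],[0,0,0,0,0,0,36]])

```text
t: 4.35
eef_pos: [490.4, 84.5, 172.3]
tcp_rot: [-3.14, -0.0, 1.614]
ft_force: [-5.2, 0.2, 5.7]
opening: 0.417
grip_force: 30.0
```

```bash
python3 m.py
```

```text
Mz -0.185 +- 0.016 yaw 1.6131 j6 -0.0046 pos [490.4  84.5 172.3] F [-5.   0.1  5.8] grip 30.0 op 0.416 t 4.60
```

jog_arm(motion=[[0,0,-5,0,-0.7,0,36],[0,0,-5,0,0,0,36],[0,0,0,0,0,0,36]])

```text
t: 4.97
eef_pos: [490.3, 84.5, 172.4]
tcp_rot: [3.142, 0.0, 1.788]
ft_force: [-2.0, -0.0, 3.9]
opening: 0.418
grip_force: 30.0
```

```bash
python3 m.py
```

```text
Mz 0.089 +- 0.017 yaw 1.7878 j6 -0.1791 pos [490.3  84.5 172.3] F [-2.8  0.   5.7] grip 30.0 op 0.415 t 5.22
```

jog_arm(motion=[[0,0,-3.7,0,-0.3,0,36],[0,0,-3.7,0,0,0,36],[0,0,0,0,0,0,36]])

```text
t: 5.6
eef_pos: [490.2, 84.5, 172.3]
tcp_rot: [3.141, 0.0, 1.917]
ft_force: [-1.7, 1.2, 4.8]
opening: 0.417
grip_force: 30.0
```

```bash
python3 m.py
```

```text
Mz -0.193 +- 0.014 yaw 1.9169 j6 -0.3085 pos [490.2  84.5 172.3] F [-1.4  2.2  5.4] grip 30.0 op 0.417 t 5.85
```

jog_arm(motion=[[0,0,-4.5,0,0,0,36],[0,0,-4.5,0,0,0,36],[0,0,0,0,0,0,36]])

```text
t: 6.22
eef_pos: [490.2, 84.5, 172.4]
tcp_rot: [3.141, 0.0, 2.075]
ft_force: [-0.6, 2.0, 4.7]
opening: 0.414
grip_force: 30.0
```

```bash
python3 m.py
```

```text
Mz 0.080 +- 0.006 yaw 2.0737 j6 -0.4652 pos [490.2  84.5 172.3] F [-0.9  1.5  4.8] grip 30.0 op 0.417 t 6.47
```

jog_arm(motion=[[0,0,-4,0,0,0,36],[0,0,-2.8,0,0,0,36],[0,0,0,0,0,0,36]])

```text
t: 6.85
eef_pos: [490.2, 84.5, 172.3]
tcp_rot: [3.141, 0.0, 2.193]
ft_force: [-0.6, 2.5, 5.5]
opening: 0.413
grip_force: 30.0
```

```bash
python3 m.py
```

```text
Mz -0.178 +- 0.009 yaw 2.1918 j6 -0.5835 pos [490.2  84.5 172.3] F [-0.7  1.8  5.2] grip 30.0 op 0.412 t 7.10
```

jog_arm(motion=[[0,0,-1.3,0,0,0,36],[0,0,0,0,0,0,36]])

```text
t: 7.35
eef_pos: [490.2, 84.5, 172.3]
tcp_rot: [3.141, 0.0, 2.215]
ft_force: [-0.2, 2.6, 5.5]
opening: 0.421
grip_force: 30.0
```

```bash
python3 m.py
```

```text
Mz -0.151 +- 0.008 yaw 2.2146 j6 -0.6063 pos [490.2  84.5 172.3] F [-0.5  2.3  5. ] grip 30.0 op 0.413 t 7.60
```

jog_arm(motion=[[0,0,-4.3,0,0,0,36],[0,0,-4.3,0,0,0,36],[0,0,0,0,0,0,36]])

```text
t: 7.98
eef_pos: [490.2, 84.5, 172.3]
tcp_rot: [3.141, 0.0, 2.366]
ft_force: [-0.6, 2.1, 4.9]
opening: 0.417
grip_force: 30.0
```

```bash
python3 m.py
```

```text
Mz 0.109 +- 0.007 yaw 2.3642 j6 -0.7557 pos [490.2  84.5 172.3] F [0.1 1.6 5.2] grip 30.0 op 0.416 t 8.22
```

jog_arm(motion=[[0,0,-3,0,0,0,36],[0,0,-1.9,0,0,0,36],[0,0,0,0,0,0,36]])

```text
t: 8.6
eef_pos: [490.2, 84.5, 172.3]
tcp_rot: [3.141, 0.0, 2.45]
ft_force: [-0.8, 1.7, 5.3]
opening: 0.412
grip_force: 30.0
```

```bash
python3 m.py
```

```text
Mz -0.072 +- 0.010 yaw 2.4497 j6 -0.8413 pos [490.2  84.4 172.3] F [0.4 1.8 4.5] grip 30.0 op 0.418 t 8.85
```

jog_arm(motion=[[0,0,-2,0,0,0,36],[0,0,0,0,0,0,36]])

```text
t: 9.1
eef_pos: [490.2, 84.5, 172.4]
tcp_rot: [3.141, 0.0, 2.485]
ft_force: [0.5, 2.2, 5.8]
opening: 0.414
grip_force: 30.0
```

```bash
python3 m.py
```

```text
Mz -0.126 +- 0.014 yaw 2.4844 j6 -0.8761 pos [490.2  84.5 172.3] F [-0.3  2.4  4.7] grip 30.0 op 0.416 t 9.35
```

jog_arm(motion=[[0,0,-1.2,0,0,0,36],[0,0,0,0,0,0,36]])

```text
t: 9.6
eef_pos: [490.2, 84.5, 172.3]
tcp_rot: [3.141, 0.0, 2.506]
ft_force: [0.3, 2.7, 4.9]
opening: 0.414
grip_force: 30.0
```

```bash
python3 m.py
```

```text
Mz -0.126 +- 0.012 yaw 2.5055 j6 -0.8971 pos [490.2  84.5 172.3] F [-0.7  2.6  4.8] grip 30.0 op 0.413 t 9.85
```

jog_arm(motion=[[0,0,-4.3,0,0,0,36],[0,0,-4.2,0,0,0,36],[0,0,0,0,0,0,36]])

```text
t: 10.22
eef_pos: [490.2, 84.5, 172.3]
tcp_rot: [3.141, 0.001, 2.655]
ft_force: [0.3, 2.1, 4.9]
opening: 0.415
grip_force: 30.0
```

```bash
python3 m.py
```

```text
Mz 0.151 +- 0.021 yaw 2.6536 j6 -1.0451 pos [490.2  84.5 172.3] F [0.4 2.5 5.4] grip 30.0 op 0.419 t 10.47
```

jog_arm(motion=[[0,0,-2.7,0,0,0,36],[0,0,0,0,0,0,36]])

```text
t: 10.72
eef_pos: [490.2, 84.5, 172.3]
tcp_rot: [3.141, 0.001, 2.701]
ft_force: [-0.3, 2.2, 4.9]
opening: 0.419
grip_force: 30.0
```

```bash
python3 m.py
```

```text
Mz 0.057 +- 0.015 yaw 2.7006 j6 -1.0921 pos [490.2  84.5 172.4] F [-0.1  2.9  4.7] grip 30.0 op 0.412 t 10.97
```

jog_arm(motion=[[0,0,-1.9,0,0,0,36],[0,0,0,0,0,0,36]])

```text
t: 11.22
eef_pos: [490.4, 84.4, 172.3]
tcp_rot: [3.141, 0.001, 2.734]
ft_force: [1.6, 2.1, 3.6]
opening: 0.415
grip_force: 30.0
```

```bash
python3 m.py
```

```text
Mz -0.401 +- 0.011 yaw 2.7355 j6 -1.1271 pos [490.4  84.4 172.3] F [2.4 1.9 3.9] grip 30.0 op 0.416 t 11.47
```

jog_arm(motion=[[0,0,7,0,0,0,36],[0,0,8,0,0,0,36],[0,0,8,0,0,0,36],[0,0,8,0,0,0,36],[0,0,8,0,0,0,36],[0,0,8,0,0,0,36],[0,0,8,0,0,0,36],[0,0,8,0,0,0,36],[0,0,3.8,0,0,0,36],[0,0,0,0,0,0,36]])

```text
t: 12.72
eef_pos: [490.2, 84.3, 172.3]
tcp_rot: [3.141, 0.0, 1.572]
ft_force: [2.3, 0.1, 4.1]
opening: 0.415
grip_force: 30.0
```

```bash
python3 m.py
```

```text
Mz 0.121 +- 0.014 yaw 1.5718 j6 0.0368 pos [490.2  84.3 172.3] F [ 3.2 -1.1  4.7] grip 30.0 op 0.418 t 12.97
```

jog_arm(motion=[[0,0,-0.9,0,0,0,36],[0,0,0,0,0,0,36]])

```text
t: 13.22
eef_pos: [490.2, 84.3, 172.3]
tcp_rot: [3.141, 0.0, 1.587]
ft_force: [4.8, -1.6, 5.7]
opening: 0.416
grip_force: 30.0
```

```bash
python3 m.py
```

```text
Mz -0.029 +- 0.016 yaw 1.5865 j6 0.0220 pos [490.2  84.3 172.3] F [ 3.9 -1.8  5.7] grip 30.0 op 0.416 t 13.47
```

jog_arm(motion=[[0,0,0,0,0,0,70],[0,0,0,0,0,0,70],[0,0,0,0,0,0,70],[0,0,0,0,0,-15,70],[0,0,0,0,0,-40,70],[0,0,0,0,0,-35,70],[0,0,0,-34,-11,0,0],[0,0,0,-35,-11,0,0],[0,0,0,-35,-11.4,0,0],[0,0,0,0,0,0,0]])

```text
t: 14.72
eef_pos: [457.7, -21.5, 263.2]
tcp_rot: [3.141, 0.0, 1.584]
ft_force: [1.1, 0.6, 0.2]
opening: 0.372
grip_force: 0.0
```

```bash
python3 m.py; python3 - <<'E'
from h import *
for n in("wrist","side"):
    c=env.read_camera(n)["color"][:,:,::-1]
    cv2.imwrite(f"pics/{n}3.png",c if n=="wrist" else cv2.resize(c[170:410,200:520],None,fx=2.4,fy=2.4,interpolation=3))
E
```

```text
Mz 0.006 +- 0.009 yaw 1.5874 j6 -0.2032 pos [458.4 -19.4 262.5] F [-0.3  0.3 -0.5] grip 0.0 op 0.161 t 14.97
```

View pics/wrist3.png

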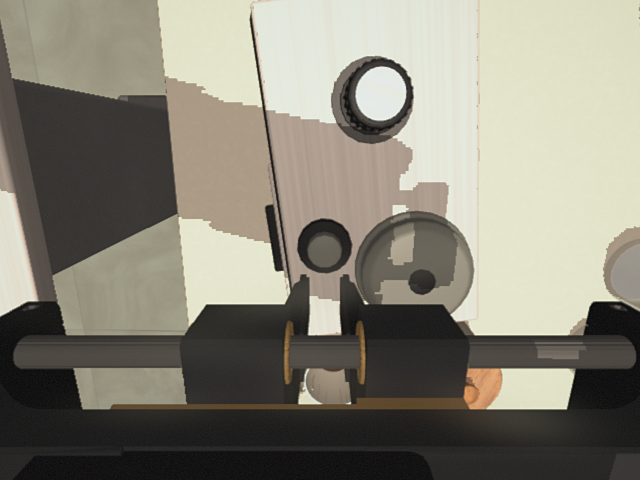

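View pics/side3.png

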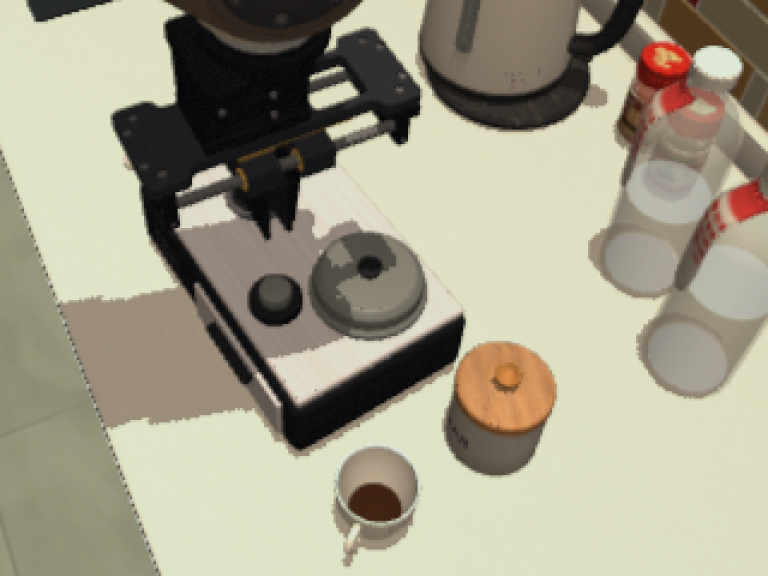

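The wrist picture shows the key at (325,246), straight below the closing fingers and clear of the lid at (415,265). The side crop shows the bystanders undisturbed. Next: go down to just above the key.

jog_arm(motion=[[0,0,0,-0.6,0,0,0],[0,0,0,0,0,25,0],[0,0,0,0,0,25,0],[0,0,0,0,0,15,0],[0,0,0,0,0,8,0],[0,0,0,0,0,0,0],[0,0,0,0,0,0,0]])

```text
t: 15.95
eef_pos: [458.5, -20.7, 189.7]
tcp_rot: [3.141, 0.0, 1.587]
ft_force: [0.4, 0.7, 0.1]
opening: 0.006
grip_force: 0.0
```

jog_arm(motion=[[0,0,0,0,0,2,0],[0,0,0,0,0,2,0],[0,0,0,0,0,0,0],[0,0,0,0,0,0,0]])

```text
t: 16.45
eef_pos: [458.3, -20.7, 185.3]
tcp_rot: [3.141, 0.0, 1.586]
ft_force: [0.1, 0.3, -0.3]
opening: 0.004
grip_force: 0.0
```

```bash
python3 m.py
```

```text
Mz -0.006 +- 0.010 yaw 1.5865 j6 -0.2050 pos [458.3 -20.7 185.3] F [ 0.1 -0.5  0.9] grip 0.0 op 0.007 t 16.70
```

jog_arm(motion=[[0,0,0,0,0,2,0],[0,0,0,0,0,2,0],[0,0,0,0,0,2,0],[0,0,0,0,0,0,0],[0,0,0,0,0,0,0]])

```text
t: 17.32
eef_pos: [458.4, -20.7, 179.4]
tcp_rot: [3.141, 0.0, 1.587]
ft_force: [-0.5, -0.3, 4.8]
opening: 0.003
grip_force: 2.3
```

```bash
python3 m.py
```

```text
Mz -0.002 +- 0.008 yaw 1.5865 j6 -0.2050 pos [458.3 -20.7 179.3] F [-0.6  0.5  4.7] grip 2.3 op 0.003 t 17.57
```

Nearly down at 4.7 N. I'll go a little further until the key bottoms.

jog_arm(motion=[[0,0,0,0,0,1,0],[0,0,0,0,0,1,0],[0,0,0,0,0,0,0],[0,0,0,0,0,0,0]])

```text
t: 18.08
eef_pos: [458.3, -20.7, 178.5]
tcp_rot: [3.14, 0.0, 1.587]
ft_force: [-6.1, 0.8, 25.4]
opening: 0.003
grip_force: 13.3
```

```bash
python3 m.py
```

```text
Mz 0.011 +- 0.013 yaw 1.5866 j6 -0.2050 pos [458.3 -20.7 178.5] F [-6.4 -0.1 27.5] grip 13.3 op 0.009 t 18.32
```

jog_arm(motion=[[0,0,0,0,0,-5,0],[0,0,0,0,0,-15,0],[0,0,0,0,0,-40,0],[0,0,0,0,0,-30,0],[0,0,0,0,0,-20,0],[0,0,0,0,0,0,0],[0,0,0,0,0,0,0],[0,0,0,0,0,0,0]])

```text
t: 19.32
eef_pos: [458.0, -20.7, 286.2]
tcp_rot: [-3.14, -0.0, 1.586]
ft_force: [1.2, -0.4, -0.1]
opening: 0.006
grip_force: 0.0
```

```bash
python3 - <<'E'
from h import *
c=env.read_camera("wrist")
for x in env.recognise("wrist","start_key_top")[:2]: print(x,px2w(c,*x["location"]))
print(env.state()["ft_force"],env.state()["eef_pos"])
print(env.job_done())
E
```

```text
{'location': [325.4, 237.9], 'score': 0.98} [459.34295663 -18.34721009 108.34782948]
[ 0.13428311 -0.12920413 -0.79896745] [458.13875481 -20.6738019  286.50142515]
the job is handed in; nothing more can be done
None
```

The job is handed in, no verdict returned: selector felt to its counter-clockwise stop (about 0.40 N m) and turned back four clicks, start key pressed to its bottom and sprung back, and cup, canister and teaspoon not touched.

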